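# Pin the folding wall bracket

### The arm

A 6-joint arm with a two-finger parallel gripper is mounted at the origin on the work surface. World frame = base frame: x ahead of the robot, y to its left, z up, the work surface at z = 0. Lengths are in m, angles in rad, forces in N, time in s.
With the tool pointing down it reaches from about 0.275 to 0.725 m from the base axis. Payload 15.9 kg.
Tool frame: the origin (TCP) lies at the centre of the arm's flange, where the gripper is bolted on; the fingertips stand 173 mm ahead of it and the grasp point (between the pads) lies 155 mm ahead of it; z points along the fingers, y is the line along which they close (so a half turn about z gives the same grasp; the last joint's range is limited). The gripper opens to 85 mm and grips with 20 to 120 N. Pads are 22 mm wide; open, the fingers measure 114 mm over their backs; the gripper's body (76 mm by 85 mm) begins 54 mm behind the grasp point. The pads swing forward as they close: fully open they stand 13 mm farther back than shut.
Start: joints at [-1.244, 0.213, -0.034, 1.323, 0, 1.571], TCP at [0.161, -0.474, 0.405] pointing down, gripper open.
Joint ranges: [-2.98, 2.98], [-0.74, 1.72], [-1.14, 1.35], [-2.1, 2.04], [-1.57, 1.44], [-3.14, 3.14]. Speed limits (rad/s): [1.89, 1.89, 2.39, 2.57, 3.14, 3.14].

### API

Orientations are given as a unit quaternion [x, y, z, w].
In Python, from cell import ctrl gives the robot as it stands.
- The arm moves only by the shell command python3 -m creep 'ROWS' [FORCE]. ROWS is JSON, a list of rows, each an object of numbers: "wx", "wy", "wz": the turn, a rotation vector about the tool's x, y, z in rad; "x", "y", "z": the shift along the tool's x, y, z in m; "fingers": the finger opening in m, from 0 to 0.0854. A call has 1 to 10 rows; each row is the pose to reach, as a shift and turn from the pose commanded when the call began, along the tool's axes at that moment; what a row does not reach only later rows make up. A row lasts 1/12 s, in which the tool goes at most 41.7 mm and 7.16 degrees, less where a joint would pass 70% of its speed; a pose out of reach is approached as far as the arm can. A call with a gripper value outside its range is refused whole. The fingers move at their own pace and stop on an object; FORCE is the grip in N (left out, the last holds). Time passes only in rows, so rows that repeat a pose let the fingers close. It gives the time, the measured TCP pose, the force, the opening and the grip force at its end, in the units of the state.
- ctrl.read_state(): the state, without advancing time (a new reading comes with each control period).
- ctrl.grab_frame(name): name is "scene" or "top" or "wrist"; returns the picture (480x640x3 uint8, red, green, blue); there is no depth.
- ctrl.calibration(name): a dict with "mtx" (3x3 intrinsics, pixels), "origin" and "orientation" of the camera in the world; the wrist camera has in their place "T_tool_cam" (4x4, takes a point from camera to tool coordinates, whose origin is the TCP and whose axes are the flange's). Camera axes: x right, y down, z forward; pixel columns grow to the right and rows downward; lengths in m; the calibration is good to about 2 mm. A picture is of the moment at which its call begins: read the wrist's pose just before it. calibration takes no time and is no camera call.
- ctrl.close_job(): hands the job in; it is judged then, once.
Trained networks look in the newest picture that a camera, given by its name, has taken for a name from the list of things; names that differ only in an ending like _2 or _b are one class to them, and where a whole thing is asked for, a point or a joint stands for the part that bears it (a point fixed in the world has none). Each returns a list of dicts, best first, with "score" (0 to 1); they miss things now and then, are a little off and sometimes report something else, mostly with a low value. They report only what shows in the picture. A call takes as long as a camera call. They do not tell look-alikes from the thing itself.
- ctrl.cut_out(camera, thing): "region" (480x640 bool, what is visible of it) and "pixel" ([column, row] in pixels, amid what is visible of it).
The state is a dict: "clock": time; "joint_positions": joint angles; "qvel": joint speeds; "joint_efforts": joint torques, N m; "tool_pos": TCP position; "orientation": TCP orientation; "ft_force": force on the tool from outside, world axes, zero at the start; "wrist_torque": the same for the moment, N m; "gripper_width": opening from 0.0 (shut) to 1.0 (fully open); "grasp_force": force on a finger pad.
Only numpy, scipy, OpenCV 4.12 (cv2) and the standard library are available. Lean on these libraries where they do the work, as an engineer would, in place of code of your own. Each camera call takes 0.05 s, during which the arm holds its last target. There are 200 camera calls.

### The job

The two halves of the wooden folding wall bracket are set up on their board with the hinge knuckles in line. Take the long hinge pin from the pin rack by its wooden head and push it down through both knuckles until its collar rests on the upper knuckle, then let go. Leave the short pin standing in its hole.

Things in the scene. Friction and masses are not known exactly. Their poses are not given: they have to be found in the camera images.
- pin_grip (a point): Centre of the head of the LONG hinge pin, which stands head up in a rack hole, this point 137 mm above the table. Head: upright wooden cylinder, 32 mm across, 50 mm tall (the point is half-way up). Under it a collar 48 mm across, 6 mm thick, then a steel shank 16 mm across, 96 mm long, its last 25 mm tapering to 6 mm. Collar underside 31 mm, tip 127 mm below the point. z up the pin. About 0.14 kg.
- hinge_mouth (a point): Centre of the bore's mouth on the flat top of the upper knuckle, 120 mm above the table; z up. Two wooden knuckles (64 x 64 x 35 mm), one on the other, fixed to a board, share an upright 24 mm bore, countersunk to 36 mm. A tight wooden dowel 46 mm down the bore is driven out below by the pin: the last 50 mm need a steady push of 10 N. Nothing of the bracket is higher. Pin home: head centre 31 mm above this point.
- rack: Fixed light wooden block, 70 mm (x) by 220 mm (y) by 60 mm tall, origin under its centre, with three upright holes 18 mm across and 50 mm deep at y = -80, 0 and +80 mm. They hold, in any order, the long pin, the short pin and a gouge with a dark turned handle (28 mm across, its top 148 mm above the table).
- stub_grip (a point): Centre of the head of the SHORT pin, in another hole of the rack: the same head and collar, but the shank is only 56 mm long, so it stands 40 mm lower (this point is 97 mm above the table). Not to be used.
There are look-alikes about, which are no part of the job. Leave any blue or purple look-alike of the part that bears pin_grip alone.

How it is judged:
By the outcome, as a careful person would: the job done as asked, in the order asked, and still so for the second after the job is handed in, with the robot touching nothing.
It also fails if it takes over 42 s, if anything falls off the work surface, if the arm or the gripper's body presses on something with over 40 N, if the wrist force passes 120 N, or if a joint passes its speed limit or range.

## Working session

There is one attempt and no reset: what is moved stays moved. The work goes in short steps, Python scripts to look and compute and a shell command to move; the robot and the scene stay as the last step left them, time stands still between calls to the robot, and variables do not carry over. Pictures are saved under pics/ and viewed, at most 10 in all, crops included, and the job is handed in when it is done.

```bash
mkdir -p pics; ls; cat > h.py <<'E'
from cell import ctrl
import numpy as np, cv2
from scipy.spatial.transform import Rotation as R
def cam(n):
    c=ctrl.calibration(n); K=np.array(c["mtx"])
    if "T_tool_cam" in c:
        s=ctrl.read_state(); T=np.eye(4); T[:3,:3]=R.from_quat(s["orientation"]).as_matrix(); T[:3,3]=s["tool_pos"]
        T=T@np.array(c["T_tool_cam"]); return K,T[:3,3],T[:3,:3]
    o=np.array(c["orientation"]); o=R.from_quat(o).as_matrix() if o.size==4 else o
    return K,np.array(c["origin"]),o
def ray(C,p):
    K,o,r=C; d=r@np.linalg.solve(K,[p[0],p[1],1.]); return o,d/np.linalg.norm(d)
def atz(C,p,z):
    o,d=ray(C,p); return o+d*(z-o[2])/d[2]
def tri(rs):
    A=sum(np.eye(3)-np.outer(d,d) for o,d in rs); b=sum((np.eye(3)-np.outer(d,d))@o for o,d in rs)
    x=np.linalg.solve(A,b); return x,[float(np.linalg.norm((np.eye(3)-np.outer(d,d))@(x-o))) for o,d in rs]
def proj(C,x):
    K,o,r=C; q=K@(r.T@(np.array(x)-o)); return q[:2]/q[2]
def save(im,f): cv2.imwrite("pics/"+f,cv2.cvtColor(im,cv2.COLOR_RGB2BGR))
E
python3 - <<'E'
from h import *
np.set_printoptions(precision=4,suppress=True)
print(ctrl.read_state())
ims=[]
for n in ["scene","top"]:
    C=cam(n); ims.append(ctrl.grab_frame(n)); save(ims[-1],n+"0.png"); print(n,C[1],C[2].tolist(),C[0].tolist())
    for t in ["pin_grip","stub_grip","hinge_mouth","rack"]:
        for d in ctrl.cut_out(n,t)[:4]:
            print(n,t,round(d["score"],2),d["pixel"],int(np.sum(d["region"])))
E
```

```text
pics
{'clock': 0.0, 'joint_positions': array([-1.244 ,  0.2133, -0.0351,  1.3235,  0.    ,  1.5708]), 'qvel': array([ 0.0007, -0.0019,  0.0002,  0.0007, -0.0009, -0.0007]), 'joint_efforts': array([ -0.0008, -68.615 ,  48.712 ,   0.017 ,  -0.    ,   0.    ]), 'tool_pos': array([ 0.1605, -0.4734,  0.4042]), 'orientation': array([ 0.9867,  0.1627, -0.0001, -0.0006]), 'ft_force': array([-0.271 , -0.6073,  0.1473]), 'wrist_torque': array([ 0.0466, -0.0179,  0.0747]), 'grasp_force': 0.0, 'gripper_width': 1.0012222836062608}
scene [ 1.1367 -0.1572  0.828 ] [[0.2839317463698819, 0.7147660437458245, -0.6391339969922518], [0.9588048221571344, -0.2055833449596134, 0.196032653615267], [0.008722179290505394, -0.6684646520072391, -0.7436927676166184]] [[462.1366367062491, 0.0, 318.5537321183775], [0.0, 462.1366367062491, 238.0211135931315], [0.0, 0.0, 1.0]]
scene pin_grip 0.75 [205.1, 214.0] 597
scene pin_grip 0.68 [280.9, 297.8] 742
scene pin_grip 0.67 [243.6, 245.0] 620
scene stub_grip 0.57 [174.7, 289.0] 582
scene hinge_mouth 0.69 [403.2, 235.2] 8069
scene rack 0.64 [219.0, 291.8] 4049
top [0.3436 0.0067 1.0817] [[-0.020873400817845278, -0.984140566440114, 0.17615801606861084], [-0.9997796867456453, 0.020936066823247446, -0.0015030225386945262], [-0.0022088705432600497, -0.17615057931469852, -0.98436075414353]] [[564.8899925789235, 0.0, 313.10147531014456], [0.0, 564.8899925789235, 237.56002872419643], [0.0, 0.0, 1.0]]
top pin_grip 0.93 [352.4, 169.0] 605
top pin_grip 0.91 [381.2, 231.3] 612
top stub_grip 0.95 [467.2, 217.0] 587
top hinge_mouth 0.95 [186.5, 257.7] 11781
top rack 0.67 [415.3, 238.5] 3490
```

View pics/scene0.png

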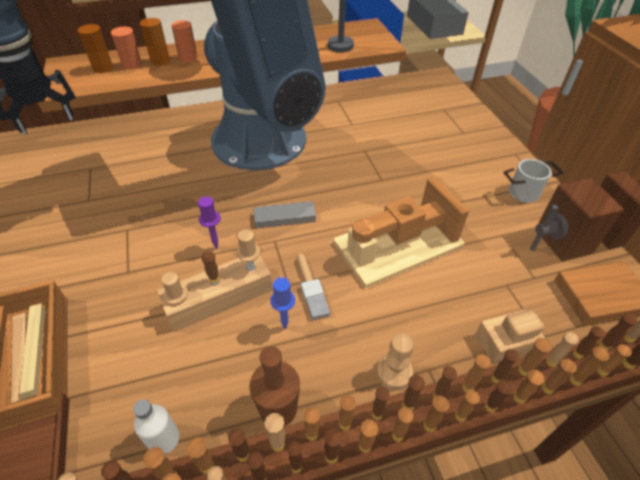

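View pics/top0.png

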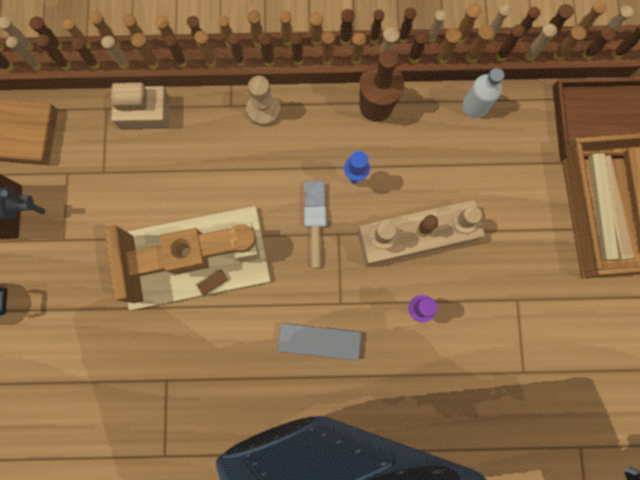

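The scene picture has the rack with the long pin at (246,243), the gouge at (210,265) and the short pin at (173,287). The bore is at (406,209). The top picture has the long pin at (383,232), the gouge at (429,224), the short pin at (467,217) and the bore at (180,248).

Candidates for the long pin (scene pixels): natural head (244,245), natural head (173,287), which stands lower and is the stub, blue (281,298), purple (205,214), gouge (210,265). I choose (244,245). Next I'll measure it and check a crop.

```bash
python3 - <<'E'
from h import *
np.set_printoptions(precision=4,suppress=True)
S,T=cam("scene"),cam("top")
a=cv2.imread("pics/scene0.png");b=cv2.imread("pics/top0.png")
for n,p,q in [("long",(243.6,245),(381.2,231.3)),("stub",(174.7,289),(467.2,217)),("mouth",(406,209),(180,248))]:
    print(n,tri([ray(S,p),ray(T,q)]))
print("blue at .03", atz(T,(357,166),.1),"purple",atz(T,(424,308),.1),"gouge",atz(T,(428,224),.14))
A=cv2.resize(a[190:340,140:340],None,fx=3,fy=3,interpolation=2)
B=cv2.resize(b[190:290,340:500],None,fx=3,fy=3,interpolation=2);C=cv2.resize(b[200:300,120:240],None,fx=3,fy=3,interpolation=2)
o=np.zeros((600,800,3),np.uint8);o[:450,:600]=A;cv2.imwrite("pics/c1.png",A)
D=np.zeros((300,840,3),np.uint8);D[:,:480]=B;D[:,480:]=C;cv2.imwrite("pics/c2.png",D[:, :800])
E
```

```text
long (array([ 0.5203, -0.1169,  0.1361]), [0.006077682752259057, 0.006077682752259071])
stub (array([ 0.5527, -0.2708,  0.09  ]), [0.001076185707103238, 0.001076185707103284])
mouth (array([0.502 , 0.2352, 0.1231]), [0.0007247867102284033, 0.0007247867102285143])
blue at .03 [ 0.6488 -0.0768  0.1   ] purple [ 0.3917 -0.1836  0.1   ] gouge [ 0.5314 -0.1905  0.14  ]
```

View pics/c1.png

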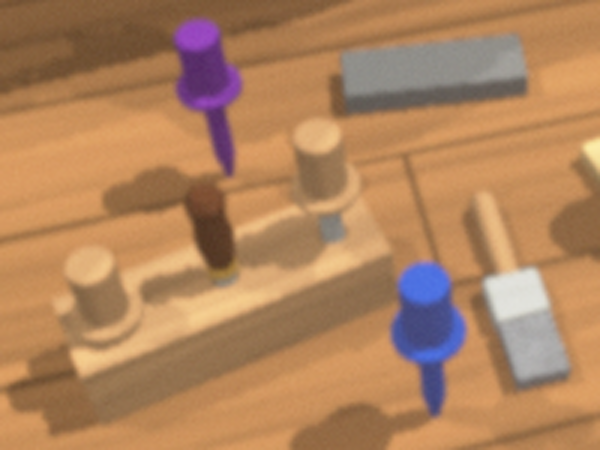

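The crop confirms it: the head at (320,160) has its steel shank showing above the rack, so it is the long pin. The stub at (95,290) sits with its collar on the rack, and the blue and purple look-alikes stand apart from it.

```bash
python3 -c "
from h import *
print(np.round(ctrl.calibration('wrist')['T_tool_cam'],3),ctrl.calibration('wrist')['mtx'])"
python3 -m creep '[{"x":0.3,"y":-0.146,"wz":-0.95},{"x":0.3,"y":-0.146,"wz":-0.95},{"x":0.3,"y":-0.146,"wz":-0.95},{"x":0.3,"y":-0.146,"wz":-0.95},{"x":0.3,"y":-0.146,"wz":-0.95},{"x":0.3,"y":-0.146,"wz":-0.95},{"x":0.3,"y":-0.146,"wz":-0.95},{"x":0.3,"y":-0.146,"wz":-0.95},{"x":0.3,"y":-0.146,"wz":-0.95}]'
cat > tgt.py <<'E'
# usage: tgt.py x y z [closing angle deg]: shift/turn in tool axes from now to that TCP pose (tool down)
import sys
from h import *
a=list(map(float,sys.argv[1:])); s=ctrl.read_state(); r=R.from_quat(s["orientation"])
print("t",s["clock"],"pos",np.round(s["tool_pos"],4),"shift",np.round(r.inv().apply(np.array(a[:3])-s["tool_pos"]),4))
y=np.radians(a[3] if len(a)>3 else np.degrees(np.arctan2(*r.as_matrix()[[1,0],1])))
z=np.array([0,0,-1.]); Y=np.array([np.cos(y),np.sin(y),0]); g=R.from_matrix(np.c_[np.cross(Y,z),Y,z])
print("turn",np.round((r.inv()*g).as_rotvec(),3),"q",np.round(s["joint_positions"],2),"F",np.round(s["ft_force"],1))
E
python3 tgt.py 0.520 -0.117 0.40 12
```

```text
[[ 0.    -0.964 -0.268  0.068]
 [ 1.     0.    -0.     0.   ]
 [ 0.    -0.268  0.964  0.03 ]
 [ 0.     0.     0.     1.   ]] [[382.73232583   0.         325.52821859]
 [  0.         382.73232583 234.41093598]
 [  0.           0.           1.        ]]
t 0.5 pos [ 0.1605 -0.4735  0.4047] shift [ 0.4549 -0.2223  0.0047]
turn [-0.     0.    -1.453] q [-1.24  0.21 -0.03  1.32 -0.    1.57] F [ 0.2  0.1 -0.2]invalid input
```

```bash
python3 -m creep '[{"x":0.3,"y":-0.146,"z":0,"wx":0,"wy":0,"wz":-0.95,"fingers":0.085},{"x":0.3,"y":-0.146,"z":0,"wx":0,"wy":0,"wz":-0.95,"fingers":0.085},{"x":0.3,"y":-0.146,"z":0,"wx":0,"wy":0,"wz":-0.95,"fingers":0.085},{"x":0.3,"y":-0.146,"z":0,"wx":0,"wy":0,"wz":-0.95,"fingers":0.085},{"x":0.3,"y":-0.146,"z":0,"wx":0,"wy":0,"wz":-0.95,"fingers":0.085},{"x":0.3,"y":-0.146,"z":0,"wx":0,"wy":0,"wz":-0.95,"fingers":0.085},{"x":0.3,"y":-0.146,"z":0,"wx":0,"wy":0,"wz":-0.95,"fingers":0.085},{"x":0.3,"y":-0.146,"z":0,"wx":0,"wy":0,"wz":-0.95,"fingers":0.085}]'; echo
python3 tgt.py 0.520 -0.117 0.40 12
```

```text
clock: 1.17
tool_pos: [0.3986, -0.2373, 0.4049]
orientation: [0.801, 0.599, 0.0, 0.0]
ft_force: [1.0, 0.1, 0.6]
gripper_width: 0.999
grasp_force: 0.0

t 1.1667 pos [ 0.3986 -0.2373  0.4049] shift [0.1498 0.0824 0.005 ]
turn [ 0.001  0.    -0.496] q [-0.54  0.14 -0.12  1.31 -0.    1.32] F [1.  0.1 0.6]
```

```bash
python3 -m creep '[{"x":0.15,"y":0.082,"z":0.005,"wx":0,"wy":0,"wz":-0.496,"fingers":0.085},{"x":0.15,"y":0.082,"z":0.005,"wx":0,"wy":0,"wz":-0.496,"fingers":0.085},{"x":0.15,"y":0.082,"z":0.005,"wx":0,"wy":0,"wz":-0.496,"fingers":0.085},{"x":0.15,"y":0.082,"z":0.005,"wx":0,"wy":0,"wz":-0.496,"fingers":0.085},{"x":0.15,"y":0.082,"z":0.005,"wx":0,"wy":0,"wz":-0.496,"fingers":0.085},{"x":0.15,"y":0.082,"z":0.005,"wx":0,"wy":0,"wz":-0.496,"fingers":0.085}]'; echo
python3 - <<'E'
from h import *
C=cam("wrist"); im=ctrl.grab_frame("wrist"); save(im,"w1.png")
for t in ["pin_grip","stub_grip"]:
    for d in ctrl.cut_out("wrist",t)[:3]:
        ys,xs=np.where(d["region"]); print(t,d["score"],d["pixel"],xs.min(),xs.max(),ys.min(),ys.max(),atz(C,d["pixel"],.137))
print(proj(C,[.52,-.117,.137]),C[1])
print(atz(C,(320,240),.137))
E
```

```text
clock: 1.67
tool_pos: [0.5208, -0.1176, 0.3991]
orientation: [0.631, 0.776, -0.0, -0.0]
ft_force: [0.3, -0.8, -0.1]
gripper_width: 0.992
grasp_force: 0.0

pin_grip 0.9 [321.9, 231.3] 288 354 194 275 [ 0.51725672 -0.11307834  0.137     ]
pin_grip 0.9 [517.8, 209.7] 457 573 173 247 [ 0.63286196 -0.07485502  0.137     ]
stub_grip 0.7 [324.6, 387.3] 296 348 367 412 [ 0.54213451 -0.22449908  0.137     ]
[324.90895318 238.04194233] [ 0.50697538 -0.05170756  0.36887129]
[ 0.51722868 -0.11889175  0.137     ]
```

View pics/w1.png

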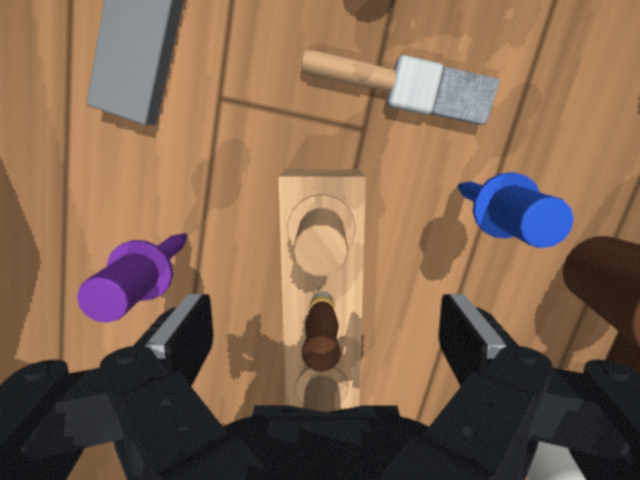

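The wrist view has the long pin's head top at about (321,250) and its collar at about (321,228). The gouge is behind it at (321,350), with blue at (545,220) and purple at (105,298) off to the sides.

```bash
python3 - <<'E'
from h import *
np.set_printoptions(precision=4,suppress=True)
W,S,T=cam("wrist"),cam("scene"),cam("top")
print("headtop",atz(W,(321,249.5),.162),"collar",atz(W,(321.5,228),.112))
# head top centre, from scene crop (318,138)/3+(140,190), top image 386,228
p=(140+319/3,190+137/3)
print("tri headtop w+s",tri([ray(W,(321,249.5)),ray(S,p)]), "wst",tri([ray(W,(321,249.5)),ray(S,p),ray(T,(387,228))]))
# bore: dark blob in both images
for n,C,c in (("scene",S,(406,209)),("top",T,(180,248))):
    g=cv2.cvtColor(cv2.imread(f"pics/{n}0.png"),6); x,y=c; w=g[y-14:y+15,x-16:x+17]; m=w<(int(w.min())+int(np.median(w)))/2
    ys,xs=np.where(m); print(n,xs.mean()+x-16,ys.mean()+y-14,m.sum(),w.min(),np.median(w), atz(C,(xs.mean()+x-16,ys.mean()+y-14),.12))
E
python3 tgt.py 0.52 -0.117 0.3 12
```

```text
headtop [ 0.5161 -0.1198  0.162 ] collar [ 0.5159 -0.1202  0.112 ]
tri headtop w+s (array([ 0.5171, -0.1173,  0.1611]), [0.002907475522913569, 0.00290747552291364]) wst (array([ 0.5192, -0.1171,  0.1637]), [0.0038647971218036753, 0.0027034263643791584, 0.0021147551691161237])
scene 409.94 215.07 200 89 147.0 [0.5189 0.2383 0.12  ]
top 178.38048780487804 248.05365853658537 205 66 129.0 [0.5022 0.238  0.12  ]
t 1.8167 pos [ 0.5189 -0.12    0.3998] shift [0.0028 0.0017 0.0998]
turn [-0.     0.    -0.009] q [-0.23  0.28  0.04  1.33 -0.    1.14] F [0.1 0.  0.8]
```

View pics/c2.png

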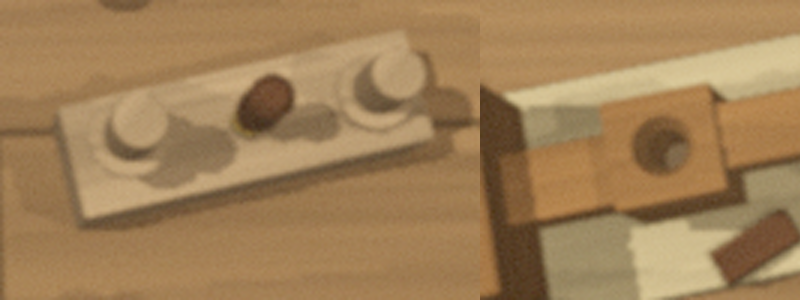

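In the top crop the bore is centred near (661,147), which is picture (180.3,249); both natural pins are clearly in the rack. The pin head lies about 3 mm to the tool's −y of the grasp axis, so I'll go down and grip.

```bash
python3 -m creep '[{"x":0,"y":-0.003,"z":0.035,"wx":0,"wy":0,"wz":0,"fingers":0.085},{"x":0,"y":-0.003,"z":0.065,"wx":0,"wy":0,"wz":0,"fingers":0.085},{"x":0,"y":-0.003,"z":0.09,"wx":0,"wy":0,"wz":0,"fingers":0.085},{"x":0,"y":-0.003,"z":0.105,"wx":0,"wy":0,"wz":0,"fingers":0.085},{"x":0,"y":-0.003,"z":0.105,"wx":0,"wy":0,"wz":0,"fingers":0.06},{"x":0,"y":-0.003,"z":0.105,"wx":0,"wy":0,"wz":0,"fingers":0.02},{"x":0,"y":-0.003,"z":0.105,"wx":0,"wy":0,"wz":0,"fingers":0.02},{"x":0,"y":-0.003,"z":0.105,"wx":0,"wy":0,"wz":0,"fingers":0.02},{"x":0,"y":-0.003,"z":0.105,"wx":0,"wy":0,"wz":0,"fingers":0.02},{"x":0,"y":-0.003,"z":0.105,"wx":0,"wy":0,"wz":0,"fingers":0.02}]' 70; echo
python3 tgt.py 0.52 -0.117 0.45 12
```

```text
clock: 2.65
tool_pos: [0.517, -0.1202, 0.2962]
orientation: [0.632, 0.775, 0.001, 0.001]
ft_force: [-1.6, 0.1, 7.9]
gripper_width: 0.356
grasp_force: 68.5

t 2.65 pos [ 0.517  -0.1202  0.2962] shift [ 0.0024  0.0039 -0.1538]
turn [ 0.002  0.001 -0.008] q [-0.23  0.32 -0.17  1.08 -0.    1.14] F [-1.6  0.1  7.9]
```

Gripped at about 31 mm. I'll lift 160 mm.

```bash
python3 -m creep '[{"x":0,"y":0,"z":-0.02,"wx":0,"wy":0,"wz":0,"fingers":0.02},{"x":0,"y":0,"z":-0.045,"wx":0,"wy":0,"wz":0,"fingers":0.02},{"x":0,"y":0,"z":-0.08,"wx":0,"wy":0,"wz":0,"fingers":0.02},{"x":0,"y":0,"z":-0.12,"wx":0,"wy":0,"wz":0,"fingers":0.02},{"x":0,"y":0,"z":-0.15,"wx":0,"wy":0,"wz":0,"fingers":0.02},{"x":0,"y":0,"z":-0.16,"wx":0,"wy":0,"wz":0,"fingers":0.02},{"x":0,"y":0,"z":-0.16,"wx":0,"wy":0,"wz":0,"fingers":0.02}]'; echo
python3 tgt.py 0.48 0.12 0.455 12; python3 tgt.py 0.503 0.236 0.455 12
```

```text
clock: 3.23
tool_pos: [0.5169, -0.1201, 0.4582]
orientation: [0.632, 0.775, 0.001, 0.003]
ft_force: [0.2, -0.7, -2.0]
gripper_width: 0.363
grasp_force: 70.7

t 3.2333 pos [ 0.5169 -0.1201  0.4582] shift [0.2426 0.012  0.0027]
turn [ 0.005  0.002 -0.007] q [-0.23  0.27  0.18  1.47 -0.    1.14] F [ 0.2 -0.7 -2. ]
t 3.2333 pos [ 0.5169 -0.1201  0.4582] shift [0.3516 0.0578 0.0026]
turn [ 0.005  0.002 -0.007] q [-0.23  0.27  0.18  1.47 -0.    1.14] F [ 0.2 -0.7 -2. ]
```

```bash
python3 -m creep '[{"x":0.04,"y":0.008,"z":0,"wx":0,"wy":0,"wz":0,"fingers":0.02},{"x":0.08,"y":0.016,"z":0,"wx":0,"wy":0,"wz":0,"fingers":0.02},{"x":0.12,"y":0.024,"z":0,"wx":0,"wy":0,"wz":0,"fingers":0.02},{"x":0.16,"y":0.032,"z":0,"wx":0,"wy":0,"wz":0,"fingers":0.02},{"x":0.2,"y":0.04,"z":0,"wx":0,"wy":0,"wz":0,"fingers":0.02},{"x":0.24,"y":0.048,"z":0,"wx":0,"wy":0,"wz":0,"fingers":0.02},{"x":0.28,"y":0.055,"z":0,"wx":0,"wy":0,"wz":0,"fingers":0.02},{"x":0.29,"y":0.058,"z":0,"wx":0,"wy":0,"wz":0,"fingers":0.02},{"x":0.29,"y":0.058,"z":0,"wx":0,"wy":0,"wz":0,"fingers":0.02},{"x":0.29,"y":0.058,"z":0,"wx":0,"wy":0,"wz":0,"fingers":0.02}]'; echo
python3 - <<'E'
from h import *
C=cam("wrist"); im=ctrl.grab_frame("wrist"); save(im,"w2.png")
print(proj(C,[.503,.236,.12]))
for t in ["hinge_mouth","pin_grip"]:
    for d in ctrl.cut_out("wrist",t)[:3]:
        ys,xs=np.where(d["region"]); print(t,d["score"],d["pixel"],xs.min(),xs.max(),ys.min(),ys.max())
E
python3 tgt.py 0.503 0.236 0.455 12
```

```text
clock: 4.07
tool_pos: [0.515, 0.1762, 0.4537]
orientation: [0.632, 0.775, -0.001, -0.0]
ft_force: [1.1, -0.2, -1.2]
gripper_width: 0.355
grasp_force: 70.6

[326.67051846 136.48944271]
hinge_mouth 0.62 [326.1, 110.4] 246 408 0 261
pin_grip 0.9 [304.4, 393.4] 279 337 371 410
pin_grip 0.89 [325.5, 308.9] 272 379 222 389
t 4.2167 pos [0.5152 0.1747 0.4545] shift [ 0.0625  0.0002 -0.0006]
turn [-0.     0.    -0.009] q [ 0.33  0.31  0.21  1.48 -0.    1.7 ] F [ 0.7 -0.3 -1.1]
```

View pics/w2.png

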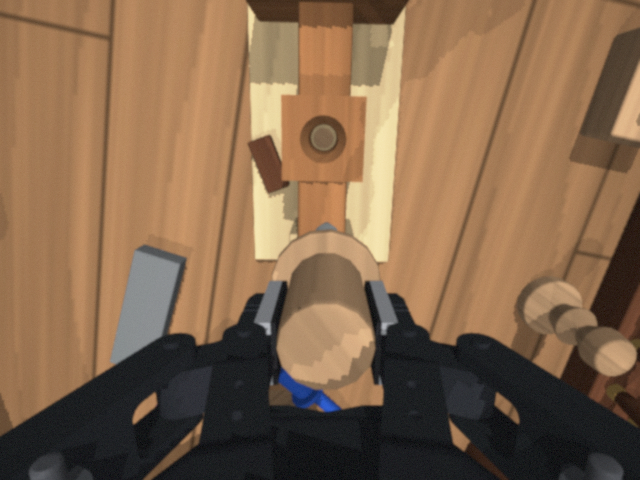

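The bore mouth shows at (323,138), radius about 22 px. The held pin's collar is centred at column 326 with its far edge at row 230, and a bit of the shank shows at (327,225).

```bash
python3 - <<'E'
from h import *
np.set_printoptions(precision=4,suppress=True)
c=ctrl.calibration("wrist");T=np.array(c["T_tool_cam"]);C=(np.array(c["mtx"]),T[:3,3],T[:3,:3])
t=np.linspace(0,6.28,200)
for off in (0,.003):
  for dx in (-.002,0,.002):
    col=[proj(C,[dx+.024*np.cos(a),.024*np.sin(a),.186+off]) for a in t]
    col=np.array(col); tip=proj(C,[dx+.003,0,.282+off]); 
    hd=np.array([proj(C,[dx+.016*np.cos(a),.016*np.sin(a),.13+off]) for a in t])
    print(off,dx,"collar cols",col[:,0].min(),col[:,0].max(),"top row",col[:,1].min(),"head bottom row",hd[:,1].max(),"headcols",hd[:,0].min(),hd[:,0].max(),"shank bottoms",tip)
# bore in tool frame, TCP at height .4545 -> mouth at tool z .3345
for p in ((323,138),(323.5,138),(322.5,137)): print(atz(C,p,.3345))
g=cv2.imread("pics/w2.png"); cv2.imwrite("pics/c3.png",cv2.resize(g[80:400,240:420],None,fx=1.8,fy=1.8,interpolation=2))
E
```

```text
0 -0.002 collar cols 271.1562310059479 380.1709159996051 top row 239.0649555802627 head bottom row 412.95380172324445 headcols 272.26118173430797 379.1374422843262 shank bottoms [325.636  229.3346]
0 0 collar cols 270.98331150658186 380.3452278060208 top row 234.5180296537194 head bottom row 407.53034120598784 headcols 272.0116971596628 379.3893227626917 shank bottoms [325.6364 226.4849]
0 0.002 collar cols 270.80928634417444 380.52065300595694 top row 229.94093339933912 head bottom row 402.0576834762645 headcols 271.75985962579244 379.6435763402215 shank bottoms [325.6369 223.6235]
0.003 -0.002 collar cols 272.075444777655 379.2500648857101 top row 237.1244857167946 head bottom row 406.1980069042243 headcols 273.5736331605977 377.8193506398697 shank bottoms [325.6355 228.2243]
0.003 0 collar cols 271.9083344236848 379.41854484646154 top row 232.65112942474866 head bottom row 400.87402805169626 headcols 273.3366049381738 378.0589756770576 shank bottoms [325.6359 225.4037]
0.003 0.002 collar cols 271.7401737091682 379.58808268163796 top row 228.1486140736691 head bottom row 395.50291051338337 headcols 273.09739934763155 378.3008022683598 shank bottoms [325.6364 222.5717]
[ 0.06   -0.002   0.3345]
[ 0.06   -0.0016  0.3345]
[ 0.0608 -0.0024  0.3345]
```

View pics/c3.png

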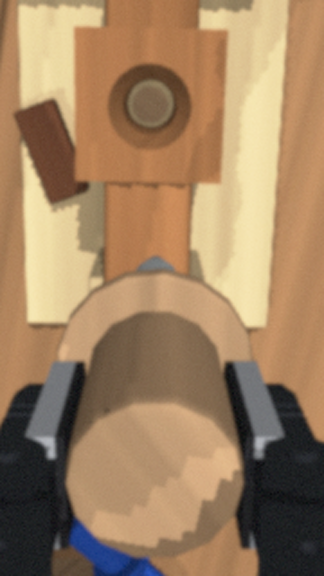

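```bash
python3 -m creep '[{"x":0.03,"y":-0.0015,"z":0,"wx":0,"wy":0,"wz":0,"fingers":0.02},{"x":0.0585,"y":-0.0025,"z":0,"wx":0,"wy":0,"wz":0,"fingers":0.02},{"x":0.0585,"y":-0.0025,"z":0,"wx":0,"wy":0,"wz":0,"fingers":0.02},{"x":0.0585,"y":-0.0025,"z":0.02,"wx":0,"wy":0,"wz":0,"fingers":0.02},{"x":0.0585,"y":-0.0025,"z":0.04,"wx":0,"wy":0,"wz":0,"fingers":0.02},{"x":0.0585,"y":-0.0025,"z":0.055,"wx":0,"wy":0,"wz":0,"fingers":0.02},{"x":0.0585,"y":-0.0025,"z":0.063,"wx":0,"wy":0,"wz":0,"fingers":0.02},{"x":0.0585,"y":-0.0025,"z":0.07,"wx":0,"wy":0,"wz":0,"fingers":0.02},{"x":0.0585,"y":-0.0025,"z":0.07,"wx":0,"wy":0,"wz":0,"fingers":0.02}]'; echo
python3 - <<'E'
from h import *
for n in ("scene","top"): save(ctrl.grab_frame(n),n+"3.png")
a=cv2.imread("pics/scene3.png")[130:280,330:480];b=cv2.imread("pics/top3.png")[190:340,100:250]
cv2.imwrite("pics/c4.png",cv2.resize(np.hstack([a,b]),None,fx=2.6,fy=2.6,interpolation=2))
s=ctrl.read_state(); print(s["tool_pos"],s["ft_force"],s["wrist_torque"])
E
```

```text
clock: 4.97
tool_pos: [0.501, 0.2319, 0.3839]
orientation: [0.633, 0.774, -0.001, -0.0]
ft_force: [-0.4, -0.4, -0.8]
gripper_width: 0.359
grasp_force: 70.7

[0.50121914 0.23225477 0.38534465] [-0.24374745  0.13651705 -0.82847942] [-0.03048859  0.06717925 -0.0189035 ]
```

View pics/c4.png

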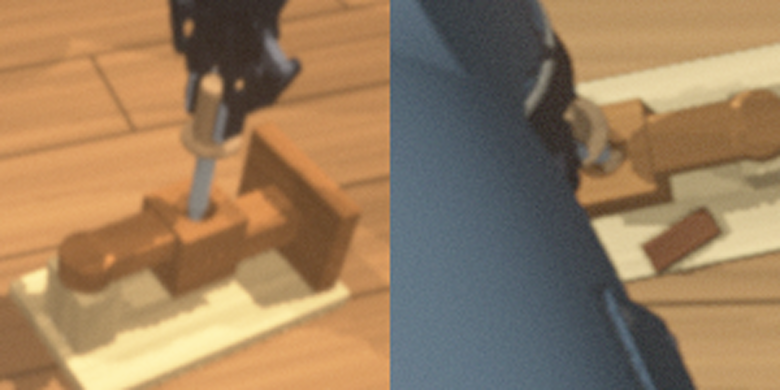

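The tip is in the bore: the shank enters the mouth at crop (200,210), with no contact force. I'll continue more slowly.

```bash
python3 -m creep '[{"x":0,"y":0,"z":0.006,"wx":0,"wy":0,"wz":0,"fingers":0.02},{"x":0,"y":0,"z":0.012,"wx":0,"wy":0,"wz":0,"fingers":0.02},{"x":0,"y":0,"z":0.018,"wx":0,"wy":0,"wz":0,"fingers":0.02},{"x":0,"y":0,"z":0.024,"wx":0,"wy":0,"wz":0,"fingers":0.02},{"x":0,"y":0,"z":0.024,"wx":0,"wy":0,"wz":0,"fingers":0.02}]'; echo;  python3 -m creep '[{"x":0,"y":0,"z":0.004,"wx":0,"wy":0,"wz":0,"fingers":0.02},{"x":0,"y":0,"z":0.008,"wx":0,"wy":0,"wz":0,"fingers":0.02},{"x":0,"y":0,"z":0.012,"wx":0,"wy":0,"wz":0,"fingers":0.02},{"x":0,"y":0,"z":0.012,"wx":0,"wy":0,"wz":0,"fingers":0.02}]' 100; python3 tgt.py .5 .23 .309
```

```text
clock: 5.48
tool_pos: [0.5009, 0.2325, 0.3596]
orientation: [0.632, 0.775, -0.0, -0.0]
ft_force: [0.2, -0.0, -1.6]
gripper_width: 0.36
grasp_force: 70.6

clock: 5.82
tool_pos: [0.5009, 0.2326, 0.3484]
orientation: [0.632, 0.775, -0.0, -0.0]
ft_force: [-1.0, 0.3, -1.1]
gripper_width: 0.352
grasp_force: 98.7
t 5.8167 pos [0.5009 0.2326 0.3484] shift [-0.0023 -0.0014  0.0394]
turn [-0.  0.  0.] q [ 0.43  0.34 -0.01  1.22  0.    1.8 ] F [-1.   0.3 -1.1]
```

```bash
python3 - <<'E'
from h import *
a=ctrl.grab_frame("scene"); save(a,"scene4.png"); b=ctrl.grab_frame("wrist"); save(b,"w4.png")
cv2.imwrite("pics/c5.png",np.hstack([cv2.resize(cv2.imread("pics/scene4.png")[130:280,330:480],(400,400)),cv2.resize(cv2.imread("pics/w4.png"),(400,300))[np.r_[0:300,[0]*100]]]))
s=ctrl.read_state(); print(s["tool_pos"],s["ft_force"],s["wrist_torque"])
E
```

```text
[0.50094501 0.23258393 0.34869845] [ 0.79955809  0.17583678 -0.89636758] [-0.01798803 -0.00933855  0.04551248]
```

View pics/c5.png

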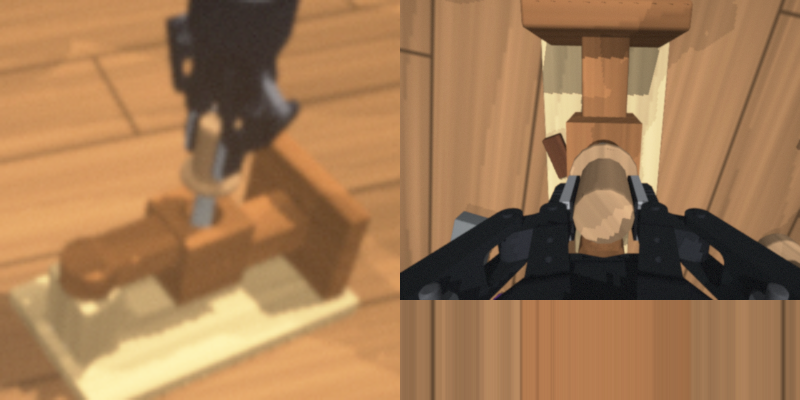

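The pin is going straight in, with about 35–40 mm of shank still showing. I'll carry on pushing.

```bash
python3 -m creep '[{"x":0,"y":0,"z":0.004,"wx":0,"wy":0,"wz":0,"fingers":0.02},{"x":0,"y":0,"z":0.008,"wx":0,"wy":0,"wz":0,"fingers":0.02},{"x":0,"y":0,"z":0.012,"wx":0,"wy":0,"wz":0,"fingers":0.02}]'; python3 -m creep '[{"x":0,"y":0,"z":0.004,"wx":0,"wy":0,"wz":0,"fingers":0.02},{"x":0,"y":0,"z":0.008,"wx":0,"wy":0,"wz":0,"fingers":0.02},{"x":0,"y":0,"z":0.012,"wx":0,"wy":0,"wz":0,"fingers":0.02}]'; python3 -m creep '[{"x":0,"y":0,"z":0.003,"wx":0,"wy":0,"wz":0,"fingers":0.02},{"x":0,"y":0,"z":0.006,"wx":0,"wy":0,"wz":0,"fingers":0.02},{"x":0,"y":0,"z":0.009,"wx":0,"wy":0,"wz":0,"fingers":0.02}]'
```

```text
clock: 6.17
tool_pos: [0.501, 0.2327, 0.337]
orientation: [0.632, 0.775, 0.0, 0.0]
ft_force: [-1.5, -0.8, 6.6]
gripper_width: 0.352
grasp_force: 99.3
clock: 6.42
tool_pos: [0.5011, 0.2327, 0.325]
orientation: [0.632, 0.775, 0.0, 0.0]
ft_force: [-2.2, -1.7, 6.5]
gripper_width: 0.351
grasp_force: 99.3
clock: 6.67
tool_pos: [0.5011, 0.2327, 0.316]
orientation: [0.632, 0.775, 0.0, 0.0]
ft_force: [-1.3, -0.6, 7.4]
gripper_width: 0.355
grasp_force: 99.3
```

```bash
python3 -m creep '[{"x":0,"y":0,"z":0.002,"wx":0,"wy":0,"wz":0,"fingers":0.02},{"x":0,"y":0,"z":0.004,"wx":0,"wy":0,"wz":0,"fingers":0.02},{"x":0,"y":0,"z":0.004,"wx":0,"wy":0,"wz":0,"fingers":0.02}]'; python3 -m creep '[{"x":0,"y":0,"z":0.001,"wx":0,"wy":0,"wz":0,"fingers":0.02},{"x":0,"y":0,"z":0.002,"wx":0,"wy":0,"wz":0,"fingers":0.02},{"x":0,"y":0,"z":0.002,"wx":0,"wy":0,"wz":0,"fingers":0.02}]'
```

```text
clock: 6.92
tool_pos: [0.5011, 0.2326, 0.3117]
orientation: [0.632, 0.775, 0.0, 0.0]
ft_force: [-0.8, -0.7, 1.7]
gripper_width: 0.352
grasp_force: 99.0
clock: 7.17
tool_pos: [0.501, 0.2326, 0.3105]
orientation: [0.632, 0.775, 0.001, 0.0]
ft_force: [-4.3, -1.0, 11.3]
gripper_width: 0.356
grasp_force: 100.7
```

```bash
python3 -m creep '[{"x":0,"y":0,"z":0.001,"wx":0,"wy":0,"wz":0,"fingers":0.02},{"x":0,"y":0,"z":0.001,"wx":0,"wy":0,"wz":0,"fingers":0.02}]'; python3 -m creep '[{"x":0,"y":0,"z":0.001,"wx":0,"wy":0,"wz":0,"fingers":0.02},{"x":0,"y":0,"z":0.001,"wx":0,"wy":0,"wz":0,"fingers":0.02}]'
```

```text
clock: 7.33
tool_pos: [0.501, 0.2326, 0.3104]
orientation: [0.632, 0.775, 0.001, 0.0]
ft_force: [-7.9, -4.0, 25.7]
gripper_width: 0.352
grasp_force: 101.9
clock: 7.5
tool_pos: [0.5009, 0.2326, 0.3104]
orientation: [0.632, 0.775, 0.001, 0.001]
ft_force: [-12.6, -5.4, 40.6]
gripper_width: 0.354
grasp_force: 103.4
```

The arm stopped dead at z = 0.3104 with the force climbing, so the collar is seated. I'll ease off, open and rise.

```bash
python3 -m creep '[{"x":0,"y":0,"z":-0.002,"wx":0,"wy":0,"wz":0,"fingers":0.02},{"x":0,"y":0,"z":-0.002,"wx":0,"wy":0,"wz":0,"fingers":0.05},{"x":0,"y":0,"z":-0.002,"wx":0,"wy":0,"wz":0,"fingers":0.085},{"x":0,"y":0,"z":-0.002,"wx":0,"wy":0,"wz":0,"fingers":0.085},{"x":0,"y":0,"z":-0.002,"wx":0,"wy":0,"wz":0,"fingers":0.085},{"x":0,"y":0,"z":-0.002,"wx":0,"wy":0,"wz":0,"fingers":0.085},{"x":0,"y":0,"z":-0.03,"wx":0,"wy":0,"wz":0,"fingers":0.085},{"x":0,"y":0,"z":-0.06,"wx":0,"wy":0,"wz":0,"fingers":0.085},{"x":0,"y":0,"z":-0.1,"wx":0,"wy":0,"wz":0,"fingers":0.085},{"x":0,"y":0,"z":-0.1,"wx":0,"wy":0,"wz":0,"fingers":0.085}]'
python3 - <<'E'
from h import *
save(ctrl.grab_frame("scene"),"scene5.png"); save(ctrl.grab_frame("wrist"),"w5.png")
a=cv2.imread("pics/scene5.png")[170:320,150:480]; b=cv2.imread("pics/w5.png")[100:400,170:470]
a=cv2.resize(a,(500,227),interpolation=2); o=np.zeros((300,800,3),np.uint8); o[:227,:500]=a; o[:,500:]=b
cv2.imwrite("pics/c6.png",o)
E
```

```text
clock: 8.33
tool_pos: [0.5017, 0.2329, 0.4144]
orientation: [0.632, 0.775, 0.004, 0.002]
ft_force: [0.8, 1.2, 1.5]
gripper_width: 0.996
grasp_force: 0.0
```

View pics/c6.png

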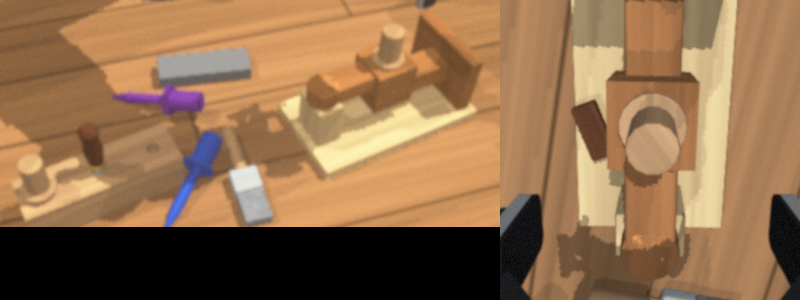

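The last picture shows the pin upright, its collar down on the upper knuckle (left crop (392,60), right crop (652,130)). The short pin and gouge are still in the rack. The blue and purple look-alikes, which were balanced on their tips, are now lying on the table; my fingers stayed more than 60 mm from them. A numeric check of the seating height comes before handing in.

```bash
python3 - <<'E'
from h import *
W,S=cam("wrist"),cam("scene")
print(tri([ray(W,(323,248)),ray(S,(150+393/1.515,170+31/1.515))]), "expect z .176")
E
python3 -c "
from cell import ctrl
print(ctrl.close_job())"
```

```text
(array([0.50007901, 0.23585713, 0.17569054]), [0.0001484404851647426, 0.00014844048516467415]) expect z .176
the job is handed in; nothing more can be done
None
```

The long pin is home: its collar rests on the upper knuckle (head top measured at 175.7 mm, 176 mm expected), the gripper has let go and the short pin is still in its hole. I handed the job in at about 8.5 s. The blue and purple look-alikes were upright at the start and lie on the table at the end; I planned no contact with either, but I did not check when or why they fell.

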